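Scrape the scanner slideway clear under its bridge

ROBOT

A 6-joint arm with a two-finger parallel gripper is mounted at the origin on the work surface. World frame = base frame: x ahead of the robot, y to its left, z up, the work surface at z = 0. Lengths are in m, angles in rad, forces in N, time in s.
With the tool pointing down it reaches from about 0.35 to 0.85 m from the base axis. Payload 8.1 kg.
Tool frame: the origin (TCP) lies between the finger pads; the fingertips stand 11 mm ahead of it and the grasp point (between the pads) lies 8 mm behind it (tips_ahead is the z of the fingertips in the tool frame, in m); z points along the fingers, y is the line along which they close (so a half turn about z gives the same grasp; the last joint's range is limited). The gripper opens to 93 mm and grips with 3 to 60 N. Pads are 15 mm wide; open, the fingers measure 128 mm over their backs; the gripper's body (75 mm by 188 mm) begins 65 mm behind the grasp point.
Start: joints at [-0.085, 0.13, 1.488, -0, 1.523, -0.085], TCP at [0.6, 0, 0.201] pointing down, gripper open.
Joint ranges: [-2.96, 2.96], [-0.89, 2.26], [0.02, 2.5], [-1.34, 4.48], [0, 2.73], [-2.66, 2.66]. Speed limits (rad/s): [2.39, 2.39, 2.79, 3.14, 3.14, 3.14].

INTERFACE

Orientations are given as a rotation vector (axis times angle).
In Python, from plant import read_state, read_camera, close_job, tips_ahead gives the robot as it stands. The module is installed in compiled form; this text tells all that it offers.
- The arm moves only by the tool move_arm, never from a script. Its argument "plan" is a list of rows, each a list of 7 numbers: the turn, a rotation vector about the tool's x, y, z in units of 6 degrees (1.0 is 6 degrees), then the shift along the tool's x, y, z in units of 25 mm (1.0 is 25 mm), then the finger opening in mm, from 0 to 93. A call has exactly 10 rows; each row shifts and turns the commanded pose from where the row before left it, along the tool's axes as they then stand; what a row does not reach is not made up. A row lasts 1/10 s, in which the tool goes at most 50 mm and 8.59 degrees, less where a joint would pass 70% of its speed; a pose out of reach is approached as far as the arm can. A call is refused whole if a number of a shift passes 1 or a number of a turn 1, either way. A call with a gripper value outside its range is refused whole. The fingers move at their own pace and stop on an object; "force" is the grip in N (left out, the last holds). Time passes only in rows, so rows that do not move let the fingers close, or fill a call up. It gives the time, the measured TCP pose, the force, the opening and the grip force at its end, in the units of the state.
- read_state(): the state, without advancing time (a new reading comes with each control period).
- read_camera(name): name is "scene" or "side" or "wrist"; returns a dict with "frame" (384x512x3 uint8, red, green, blue), "z_map" (384x512 float32, m along the optical axis (not along the pixel's ray), 0 where there is no reading), "fx", "fy", "cx", "cy" (pixels), "rvec" (rotation vector, rad) and "tvec" (3), from world to camera coordinates, as OpenCV has them. Camera axes: x right, y down, z forward; pixel columns grow to the right and rows downward; lengths in m; the calibration is good to about 2 mm. A picture is of the moment at which its call begins.
- close_job(): hands the job in; it is judged then, once.
The state is a dict: "t": time; "q": joint angles; "dq": joint speeds; "joint_torque": joint torques, N m; "tool_pos": TCP position; "orientation": TCP orientation; "force": force on the tool from outside, world axes, zero at the start; "wrist_torque": the same for the moment, N m; "opening": finger opening in m; "gripper_force": force on a finger pad.
Only numpy, scipy, OpenCV 4.12 (cv2) and the standard library are available. Lean on these libraries where they do the work, as an engineer would, in place of code of your own. Each camera call takes 0.05 s, during which the arm holds its last target. There are 200 camera calls.

TASK

Clear the metal chips off the scanner's slideway: lay the wooden T-shaped scraper, nose first, in the entry of the channel (the end away from the tray), then slide it along under the scanner bar so that it sweeps all five chips out of the far end into the catch tray. Bring its rib firmly, but not hard, up against the gate and leave it there. Use the scraper, not the fingers, on the chips; do not knock the scanner bar, and leave the jar, the cardboard ring and the brush where they are.

Things in the scene. Friction and masses are not known exactly. Their poses are not given: they have to be found in the camera images.
- track: Fixed aluminium slideway, placed differently each time. Origin: on the bench top under the bridge's centre; z up; +y along the straight channel to its exit. Channel 56 mm wide inside (x -28 to 28), y -290 to 245 mm, open at both ends; floor 45 mm above the bench; walls 10 mm thick, tops 59 mm above the bench.
- bridge: Delicate flat white scanner bar fixed over the channel; frame as track. It covers y -30 to 30, x -95 to 95 mm, underside 87, top 107 mm above the bench: the scraper in the channel (top at 79) passes below, fingers do not. Legs at x 60 to 90 mm either side; white housing 125 mm high at x 95 to 155, y -35 to 35 mm.
- gate: Fixed steel gate over the channel near the exit; frame as track. Cross bar y 231 to 243 mm, underside 67, top 87 mm above the bench: chips and the scraper's base pass below, the scraper's rib stops against it. Posts at x 39 to 53 mm either side.
- tray_in (a point): Centre of the inner floor of the fixed open steel catch tray at the channel's exit, 297 mm along y from track's origin, axes alike. Tray 120 (x) x 100 (y) mm outside, walls 4 mm thick, 24 mm high; near wall at the channel's end.
- scraper: Loose wooden T-section scraper, about 0.16 kg (varies), lying base down on the bench between robot and channel's entry, nose roughly to the track's +y. Origin: centre of its underside. Base x -25 to 25, y -95 to 95 (nose), z 0 to 14 mm. Upright rib to grip: x -9 to 9, y -95 to 71, z 14 to 34 mm. With the rib on the gate its origin is at y 160 in track.
- chip0: Loose dark flat chip of metal crust, 22 x 17 x 8 mm, 16 g, lying on the channel floor (under the bridge or beyond it). Origin: centre of its underside.
- chip1: Loose dark flat chip of metal crust, 18 x 18 x 7 mm, 16 g, lying on the channel floor (under the bridge or beyond it). Origin: centre of its underside.
- chip2: Loose dark flat chip of metal crust, 24 x 14 x 8 mm, 16 g, lying on the channel floor (under the bridge or beyond it). Origin: centre of its underside.
- chip3: Loose dark flat chip of metal crust, 19 x 15 x 9 mm, 16 g, lying on the channel floor (under the bridge or beyond it). Origin: centre of its underside.
- chip4: Loose dark flat chip of metal crust, 21 x 19 x 7 mm, 16 g, lying on the channel floor (under the bridge or beyond it). Origin: centre of its underside.
- jar: Bystander: small closed glass jar, diameter 42 mm, 55 mm high, standing behind (+x of) the channel. Origin: centre of its underside.
- tape: Bystander: cardboard ring (roll core), outer diameter 60 mm, 22 mm high, lying behind the channel. Origin: centre of its underside.
- brush: Bystander: brush 170 mm long lying on the bench between robot and the channel's exit half, roughly parallel to the channel. Origin at its middle, on its underside.

How it is judged:
By the outcome, as a careful person would: the job done as asked, in the order asked, and still so for the second after the job is handed in, with the robot touching nothing.
It also fails if it takes over 54 s, if anything falls off the work surface, if the arm or the gripper's body presses on something with over 40 N, if the wrist force passes 120 N, or if a joint passes its speed limit or range.

## Working session

There is one attempt and no reset: what is moved stays moved. The work goes in short steps, Python scripts to look and compute and a tool call to move; the robot and the scene stay as the last step left them, time stands still between calls to the robot, and variables do not carry over. Pictures are saved under pics/ and viewed, at most 10 in all, crops included, and the job is handed in when it is done.

Besides the shell and the picture viewer there is one more tool, called after "Emit:" by a JSON object that holds its "op" and its "data". move_arm: Moves the arm, as the interface text tells. Its arguments: {"type":"object","properties":{"plan":{"type":"array","items":{"type":"array","items":{"type":"number"}}},"force":{"type":"number"}},"required":["plan"]}

```bash
mkdir -p pics
cat > h.py <<'E'
import numpy as np, cv2
from plant import read_state, read_camera, close_job, tips_ahead
def cloud(c):
    R=cv2.Rodrigues(np.array(c["rvec"],float))[0]; t=np.array(c["tvec"],float).ravel()
    z=c["z_map"].astype(float); v,u=np.indices(z.shape)
    P=np.stack([(u-c["cx"])/c["fx"]*z,(v-c["cy"])/c["fy"]*z,z],-1)
    W=(P-t)@R; W[z==0]=np.nan
    return W
def save(c,n): cv2.imwrite("pics/"+n+".png",c["frame"][:,:,::-1])
E
python3 - <<'E'
from h import *
ims=[]
for n in ("scene","side"):
    c=read_camera(n); ims.append(c); np.savez("/tmp/"+n,**c)
    save(c,n+"0")
    print(n,c["fx"],-cv2.Rodrigues(np.array(c["rvec"],float))[0].T@np.array(c["tvec"]).ravel())
s=read_state(); print(s["tool_pos"],s["orientation"],s["t"],s["force"])
E
```

```text
scene 433.81877606644036 [0.88652693 0.49407304 0.68612736]
side 354.1648530474852 [ 0.38427515 -0.5142228   0.45723547]
[5.99457152e-01 8.11144558e-05 2.00392360e-01] [-2.22049383e+00 -2.22058976e+00  1.68409824e-03] 0.1 [-1.07137246 -0.2032151  -0.2587089 ]
```

View pics/scene0.png

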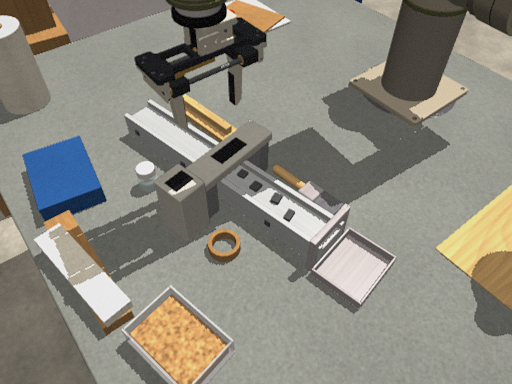

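View pics/side0.png

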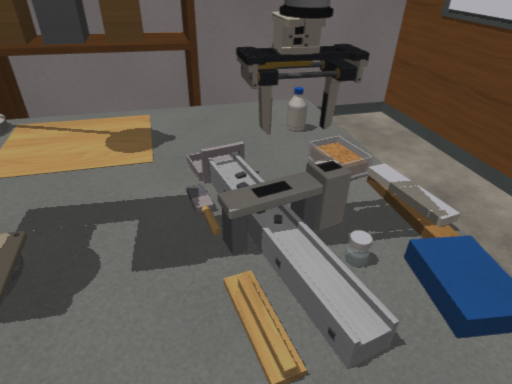

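Both views show the channel with its entry in the side view's foreground (side ~360,350), the tray at the far end, and the bridge at side ~(270,190). The orange scraper lies left of the entry at side ~(262,325). The brush is at side (205,205), and the jar and ring are on the far side.

```bash
cat > m.py <<'E'
from h import *
A=[];C=[]
for n in ("scene","side"):
    c=dict(np.load("/tmp/%s.npz"%n)); W=cloud(c); hsv=cv2.cvtColor(c["frame"],cv2.COLOR_RGB2HSV)
    A.append((W,hsv))
    for nm,u,v in (("scene",) and []): pass
    x,y,z=W[...,0],W[...,1],W[...,2]
    roi=(x>.3)&(x<.8)&(y>-.45)&(y<.45)
    gray=hsv[...,1]<60
    # walls
    m=roi&gray&(abs(z-.059)<.004); m=cv2.morphologyEx(m.astype(np.uint8),cv2.MORPH_OPEN,np.ones((2,2)))>0
    P=W[m][:,:2]; np.save("/tmp/w_%s.npy"%n,P)
    (cx,cy),(w,h),a=cv2.minAreaRect(P.astype(np.float32)); print(n,"walltop",len(P),cx,cy,w,h,a)
    mb=roi&gray&(abs(z-.107)<.004); P=W[mb][:,:2].astype(np.float32); print(" bridge",len(P),cv2.minAreaRect(P))
    mf=roi&(abs(z-.045)<.003)&gray; print(" floor",cv2.minAreaRect(W[mf][:,:2].astype(np.float32)))
    mh=roi&gray&(abs(z-.125)<.004); print(" housing",mh.sum(),cv2.minAreaRect(W[mh][:,:2].astype(np.float32)))
    mo=roi&(hsv[...,0]>8)&(hsv[...,0]<28)&(hsv[...,1]>100)
    nl,L,S,cc=cv2.connectedComponentsWithStats(mo.astype(np.uint8))
    for i in range(1,nl):
        if S[i,4]>60:
            Q=W[L==i]; 
            for lo,hi in((.008,.02),(.029,.04)):
                q=Q[(Q[:,2]>lo)&(Q[:,2]<hi)][:,:2].astype(np.float32)
                if len(q)>30: print(" orange",cc[i].round(),lo,len(q),np.round(cv2.boxPoints(cv2.minAreaRect(q)),4).tolist())
E
python3 m.py
```

```text
scene walltop 2163 0.5927772521972656 -0.027331680059432983 0.2854471802711487 0.4942602813243866 30.444833755493164
 bridge 2095 ((0.5916610360145569, 0.004839334636926651), (0.2507089674472809, 0.06728867441415787), 11.126911163330078)
 floor ((0.6321504712104797, -0.006303131580352783), (0.5871666073799133, 0.33447521924972534), 89.96272277832031)
 housing 963 ((0.6851414442062378, 0.020860040560364723), (0.06066207215189934, 0.07029618322849274), 10.881123542785645)
 orange [207. 120.] 0.008 447 [[0.4535999894142151, -0.125], [0.47380000352859497, -0.2773999869823456], [0.5235999822616577, -0.27079999446868896], [0.5034000277519226, -0.11840000003576279]]
 orange [207. 120.] 0.029 376 [[0.46810001134872437, -0.1273999959230423], [0.4912000000476837, -0.2870999872684479], [0.5116000175476074, -0.2842000126838684], [0.4884999990463257, -0.12449999898672104]]
 orange [288. 177.] 0.008 238 [[0.4440999925136566, 0.09520000219345093], [0.4562000036239624, 0.017400000244379044], [0.47279998660087585, 0.019999999552965164], [0.46070000529289246, 0.09780000150203705]]
 orange [224. 245.] 
[... 775 characters left out ...]
1800507605076), (0.060522690415382385, 0.06943929195404053), 10.416667938232422)
 orange [211. 220.] 0.008 229 [[0.44190001487731934, 0.09430000185966492], [0.4526999890804291, 0.012299999594688416], [0.4690000116825104, 0.014399999752640724], [0.45820000767707825, 0.09650000184774399]]
 orange [264. 330.] 0.008 2325 [[0.45019999146461487, -0.1071000024676323], [0.4747999906539917, -0.2962999939918518], [0.524399995803833, -0.289900004863739], [0.49970000982284546, -0.1006999984383583]]
 orange [264. 330.] 0.029 1368 [[0.46889999508857727, -0.12939999997615814], [0.491100013256073, -0.29409998655319214], [0.5095000267028809, -0.29159998893737793], [0.48730000853538513, -0.12700000405311584]]
```

```bash
cat >> h.py <<'E'
def fr(o,deg):
    a=np.radians(deg); return np.array(o),np.array([[np.cos(a),np.sin(a)],[-np.sin(a),np.cos(a)]])
E
python3 - <<'E'
from h import *
o,R=fr([.562,-.002],10.0)
for n in("scene","side"):
    c=dict(np.load("/tmp/%s.npz"%n)); W=cloud(c); T=(W[...,:2]-o)@R.T; z=W[...,2]
    hsv=cv2.cvtColor(c["frame"],cv2.COLOR_RGB2HSV)
    m=(abs(z-.059)<.003)&(abs(T[...,0])<.055)&(T[...,1]>-.33)&(T[...,1]<.225); P=T[m]
    for s in(-1,1):
        r=[]
        for y in np.arange(-.28,.22,.04):
            q=P[(P[:,0]*s>.02)&(P[:,0]*s<.046)&(abs(P[:,1]-y)<.02)]
            if len(q)>15: r.append((y,np.median(q[:,0]),len(q)))
        r=np.array(r); print(n,s,np.polyfit(r[:,0],r[:,1],1),(r[:,1]*1e3).round(1),r[:,2]); 
    q=P[abs(abs(P[:,0])-.033)<.006]; print("yrange",np.percentile(q[:,1],[0,.5,1]))
    m=(abs(z-.107)<.003)&(abs(T[...,0])<.08)&(abs(T[...,1])<.06); q=T[m]; print("bridge y",np.percentile(q[:,1],[1,50,99]))
    m=(abs(z-.087)<.003)&(abs(T[...,0])<.05)&(abs(T[...,1]-.237)<.03); q=T[m]; print("gate",len(q),np.percentile(q,[2,50,98],axis=0) if len(q) else 0)
    m=(z>.04)&(z<.06)&(abs(T[...,0])<.026)&(T[...,1]>-.06)&(T[...,1]<.23)&(hsv[...,2]<75)
    nl,L,S,cc=cv2.connectedComponentsWithStats(m.astype(np.uint8))
    for i in range(1,nl):
        if S[i,4]>15: print(" dark",cc[i].round(),S[i,4],np.median(T[L==i],axis=0).round(3))
E
```

```text
scene -1 [-0.02244652 -0.03171199] [-25.4 -26.4 -25.2 -29.9 -28.8 -30.5 -32.1 -32.5 -33.6 -34.2 -34.8 -36.4] [ 45.  59.  20.  35.  68.  54.  30.  86.  93.  99. 110. 110.]
scene 1 [-0.01957373  0.03423394] [39.2 39.6 38.1 37.  37.  35.6 34.6 33.  32.8 31.9 30.9 30.4] [ 47.  62.  66.  68.  76.  61.  27.  95. 105. 110. 115. 124.]
yrange [-0.29362621 -0.28645892 -0.28031262]
bridge y [-0.03077444  0.00088334  0.02896578]
gate 348 [[-0.0482205   0.22946009]
 [ 0.00243137  0.23573765]
 [ 0.04790568  0.2415697 ]]
 dark [242. 174.] 59 [-0.009  0.024]
 dark [255. 186.] 80 [-0.003  0.065]
 dark [275. 201.] 21 [0.001 0.119]
 dark [289. 217.] 18 [0.015 0.16 ]
side -1 [-0.01952556 -0.03340039] [-28.2 -28.7 -29.5 -30.2 -30.9 -31.8 -32.4 -33.5 -35.8 -36.7 -37.2] [200. 196. 164. 139. 118. 103.  89.  45.  55.  47.  45.]
side 1 [-0.01992598  0.03220591] [38.1 36.8 36.4 35.1 34.9 33.9 32.9 31.5 30.1 29.3 28.1] [168. 177. 155. 127. 112.  91.  87.  44.  50.  42.  39.]
yrange [-0.29298767 -0.29114672 -0.29002766]
bridge y [-0.03299104 -0.00684316  0.02561891]
gate 128 [[-0.04809865  0.22641858]
 [-0.00240436  0.23137819]
 [ 0.04579081  0.23939141]]
 dark [240. 175.] 39 [0.004 0.15 ]
 dark [242. 185.] 37 [-0.01  0.11]
 dark [261. 212.] 18 [-0.012  0.012]
 dark [278. 219.] 73 [ 0.004 -0.026]
```

The track's origin is about (0.562, -0.003), heading 11.1°. The scraper is at (0.487, -0.1985), heading 7.5°. I'll go above its rib, 50 mm behind its centre.

Emit:
{"op": "move_arm", "data": {"plan": [[0,0,0,-1,-0.42,0.36,60],[0,0,0,-1,-0.42,0.36,60],[0,0,0,-1,-0.42,0.36,60],[0,0,0,-1,-0.42,0.36,60],[0,0,0,-1,-0.42,0.36,60],[0,0,0,-1,-0.42,0.36,60],[0,0,0,-1,-0.42,0.36,60],[0,0,0,-1,-0.42,0.36,60],[0,0,-0.6,-1,-0.42,0.36,60],[0,0,-0.65,-0.92,-0.42,0.36,60]]}}

```text
t: 1.1
tool_pos: [0.4955, -0.2495, 0.1105]
orientation: [-2.068, -2.364, 0.0]
force: [0.4, 0.4, 0.5]
opening: 0.0601
gripper_force: 0.0
```

```bash
cat > look.py <<'E'
from h import *
import sys
s=read_state(); print(s["t"],np.round(s["tool_pos"],4),s["orientation"]); 
c=read_camera("wrist"); save(c,sys.argv[1]); np.savez("/tmp/wrist",**c)
W=cloud(c); hsv=cv2.cvtColor(c["frame"],cv2.COLOR_RGB2HSV); z=W[...,2]
zo=float(sys.argv[2])
mo=(hsv[...,0]>8)&(hsv[...,0]<28)&(hsv[...,1]>90)
for lo,hi in((.010,.018),(.030,.038)):
    q=W[mo&(z>lo+zo)&(z<hi+zo)][:,:2].astype(np.float32)
    if len(q)>30:
        b=cv2.boxPoints(cv2.minAreaRect(q)); print(lo,len(q),cv2.minAreaRect(q),b.round(4).tolist())
E
python3 look.py w1 0
```

```text
1.1 [ 0.4955 -0.2495  0.1105] [-2.06809787e+00 -2.36376777e+00  3.10444103e-04]
0.01 6654 ((0.48656368255615234, -0.19829364120960236), (0.04966232553124428, 0.18781264126300812), 7.785600662231445) [[0.44920000433921814, -0.10859999805688858], [0.474700003862381, -0.2946999967098236], [0.5238999724388123, -0.2879999876022339], [0.4984000027179718, -0.10189999639987946]]
0.03 3463 ((0.4883039593696594, -0.20901258289813995), (0.018016129732131958, 0.16417111456394196), 7.581520080566406) [[0.4684999883174896, -0.12880000472068787], [0.490200012922287, -0.29159998893737793], [0.5080999732017517, -0.2892000079154968], [0.4864000082015991, -0.1264999955892563]]
```

View pics/w1.png

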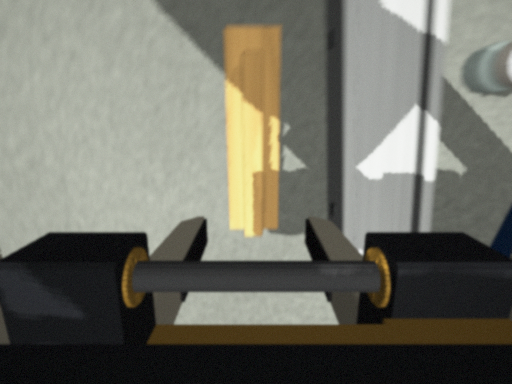

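The wrist view shows the scraper upright between the fingers' lines, with its tail at (255,230) and nose end at (253,30), and the channel to its right. The scraper's centre is at (0.4866, -0.1983), heading 7.7°. Going down to grip.

Emit:
{"op": "move_arm", "data": {"plan": [[0,0,-0.03,0.08,-0.08,0.6,60],[0,0,0,0,0,0.6,60],[0,0,0,0,0,0.6,60],[0,0,0,0,0,0.6,60],[0,0,0,0,0,0.5,60],[0,0,0,0,0,0.4,60],[0,0,0,0,0,0,18],[0,0,0,0,0,0,10],[0,0,0,0,0,0,10],[0,0,0,0,0,0,10]], "force": 45}}

```text
t: 2.15
tool_pos: [0.4949, -0.2473, 0.0298]
orientation: [2.067, 2.364, 0.0]
force: [0.1, 0.1, 0.3]
opening: 0.0328
gripper_force: 0.0
```

Emit:
{"op": "move_arm", "data": {"plan": [[0,0,0,0,-0.04,0.05,10],[0,0,0,0,0,0,10],[0,0,0,0,0,0,10],[0,0,0,0,0,0,10],[0,0,0,0,0,0,10],[0,0,0,0,0,0,10],[0,0,0,0,0,-0.3,10],[0,0,0,0,0,-0.8,10],[0,0,0,0,0,-1,10],[0,0,0,0,0,-1,10]]}}

```text
t: 3.15
tool_pos: [0.493, -0.2469, 0.1063]
orientation: [-2.067, -2.365, 0.0]
force: [0.0, -0.0, -0.0]
opening: 0.0096
gripper_force: 0.0
```

Run:
```python
from h import *
s=read_state(); print(s["t"],np.round(s["tool_pos"],4),s["orientation"],s["opening"],s["gripper_force"]); 
for n in("side","wrist"):
    c=read_camera(n); np.savez("/tmp/"+n,**c); save(c,n+"2")
    W=cloud(c); hsv=cv2.cvtColor(c["frame"],cv2.COLOR_RGB2HSV); x,y,z=W[...,0],W[...,1],W[...,2]
    m=(hsv[...,0]>8)&(hsv[...,0]<28)&(hsv[...,1]>90)&(x>.4)&(x<.6)&(y<-.05)&(y>-.4)&(z>.05)&(z<.15)
    Q=W[m]; 
    if len(Q)>50:
        r=cv2.minAreaRect(Q[:,:2].astype(np.float32)); print(n,len(Q),r)
        for yy in np.arange(-.31,-.08,.03):
            q=Q[abs(Q[:,1]-yy)<.008]
            if len(q)>5: print(round(yy,3),np.percentile(q[:,2],[5,50,95]).round(4),q[:,0].min().round(4),q[:,0].max().round(4))
```

```text
3.15 [ 0.493  -0.2469  0.1063] [-2.06739446e+00 -2.36497359e+00  7.64738693e-05] 0.0095517792948624 0.0
wrist 78 ((0.4935435354709625, -0.2431931495666504), (0.026623567566275597, 0.009205938316881657), 6.752687454223633)
-0.25 [0.133  0.1346 0.1357] 0.4895 0.4998
```

View pics/side2.png

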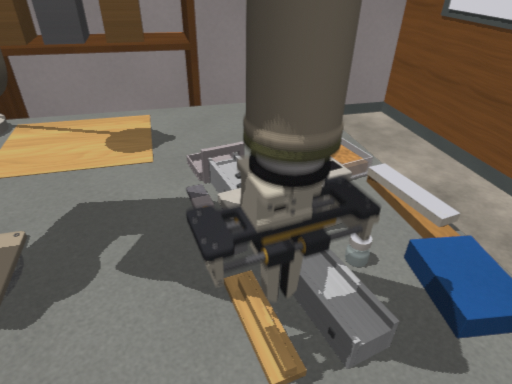

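The side view shows that the scraper stayed on the bench (side ~262,330) with the closed fingers above it, so the grip missed or slipped. I'll check the tip length and the scraper's pose.

Run:
```python
from h import *
print(tips_ahead if not callable(tips_ahead) else tips_ahead())
for n in("side","wrist"):
    c=dict(np.load("/tmp/%s.npz"%n)); W=cloud(c); hsv=cv2.cvtColor(c["frame"],cv2.COLOR_RGB2HSV); x,y,z=W[...,0],W[...,1],W[...,2]
    m=(hsv[...,0]>8)&(hsv[...,0]<28)&(hsv[...,1]>90)&(x>.4)&(x<.6)&(y<-.05)&(y>-.4)
    for lo,hi in((.010,.018),(.030,.038)):
        q=W[m&(z>lo)&(z<hi)][:,:2].astype(np.float32); print(n,lo,len(q),cv2.minAreaRect(q), np.median(W[m&(z>lo)&(z<hi)][:,2]))
    if n=="side":  # fingertips: dark pts near TCP
        m=(abs(x-.493)<.05)&(abs(y+.247)<.05)&(z>.05)&(z<.14); print("low pts",np.percentile(z[m],[0,1,5,20]), np.median(W[m&(z<.11)],axis=0))
```

```text
0.011
side 0.01 2226 ((0.48753827810287476, -0.19871461391448975), (0.050370849668979645, 0.19015441834926605), 7.3802714347839355) 0.013774391870348623
side 0.03 1339 ((0.48927026987075806, -0.21057027578353882), (0.01879589818418026, 0.16699254512786865), 7.325730800628662) 0.03364198631003849
low pts [0.12284599 0.1234757  0.12483023 0.12847065] [nan nan nan]
wrist 0.01 5194 ((0.48705753684043884, -0.1970512866973877), (0.049448542296886444, 0.18852554261684418), 7.638542175292969) 0.01345331523323077
wrist 0.03 2623 ((0.4883801341056824, -0.20914819836616516), (0.017976336181163788, 0.16421623528003693), 7.863359451293945) 0.03335632381206278
  return _methods._mean(a, axis=axis, dtype=dtype,
  ret = um.true_divide(
```

Run:
```python
from h import *
c=dict(np.load("/tmp/side.npz")); W=cloud(c)
for v in (255,270,280,285,290,294,298,302):
    print(v,[ (u,W[v,u].round(3).tolist()) for u in (264,270,276,282,288,294)])
x,y,z=W[...,0],W[...,1],W[...,2]
print(c["frame"].shape); cr=c["frame"][200:330,200:350]; cv2.imwrite("pics/crop1.png",cv2.resize(cr[:,:,::-1],None,fx=4,fy=4))
```

```text
255 [(264, [0.462, -0.281, 0.223]), (270, [0.466, -0.287, 0.228]), (276, [0.472, -0.287, 0.226]), (282, [0.479, -0.285, 0.222]), (288, [0.485, -0.284, 0.22]), (294, [0.492, -0.283, 0.218])]
270 [(264, [0.473, -0.252, 0.171]), (270, [0.477, -0.258, 0.176]), (276, [0.484, -0.257, 0.174]), (282, [0.498, -0.242, 0.154]), (288, [0.501, -0.252, 0.164]), (294, [0.507, -0.255, 0.165])]
280 [(264, [0.473, -0.252, 0.155]), (270, [0.478, -0.258, 0.16]), (276, [0.485, -0.257, 0.157]), (282, [0.498, -0.244, 0.14]), (288, [0.501, -0.254, 0.149]), (294, [0.509, -0.254, 0.148])]
285 [(264, [0.474, -0.251, 0.146]), (270, [0.478, -0.259, 0.154]), (276, [0.486, -0.257, 0.149]), (282, [0.498, -0.245, 0.133]), (288, [0.502, -0.254, 0.142]), (294, [0.509, -0.254, 0.139])]
290 [(264, [0.474, -0.251, 0.137]), (270, [0.479, -0.258, 0.144]), (276, [0.486, -0.257, 0.141]), (282, [0.499, -0.245, 0.124]), (288, [0.502, -0.255, 0.134]), (294, [0.51, -0.254, 0.13])]
294 [(264, [0.506, -0.157, 0.014]), (270, [0.479, -0.258, 0.137]), (276, [0.487, -0.257, 0.133]), (282, [0.539, -0.153, -0.001]), (288, [0.502, -0.255, 0.127]), (294, [0.556, -0.162, 0.005])]
298 [(264, [0.505, -0.163, 0.012]), (270, [0.479, -0.258, 0.13]), (276, [0.487, -0.257, 0.127]), (282, [0.536, -0.161, -0.0]), (288, [0.546, -0.162, -0.001]), (294, [0.555, -0.165, -0.001])]
302 [(264, [0.502, -0.173, 0.015]), (270, [0.515, -0.164, 0.0]), (276, [0.524, -0.165, -0.001]), (282, [0.534, -0.167, -0.002]), (288, [0.542, -0.171, 0.0]), (294, [0.552, -0.173, -0.0])]
(384, 512, 3)
```

View pics/crop1.png

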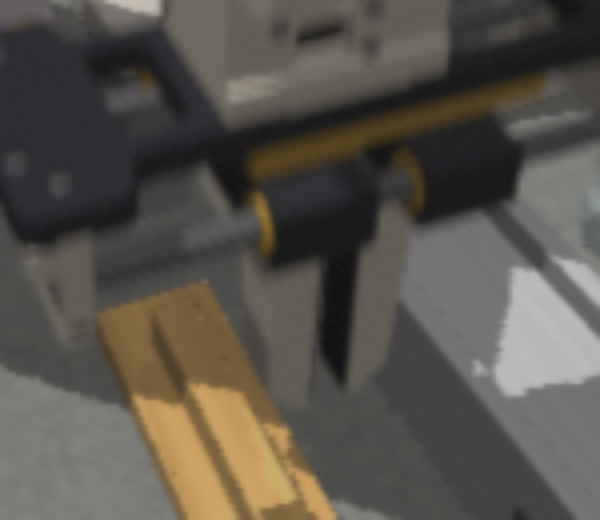

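The crop shows closed fingertips at crop ~(290,400), z ≈ 0.124. That is about 28 mm higher than tips_ahead implies, while the body sits where it should, so the real fingers are shorter than stated. There is also a pale leg at the gripper's left end (crop 65,330), which I'll measure before going deeper.

```bash
python3 - <<'E'
from h import *
c=dict(np.load("/tmp/side.npz")); W=cloud(c)
for v in (258,262,270,276,282,286): print(v,[(u,W[v,u].round(3).tolist()) for u in (208,213,218,222)])
x,y,z=W[...,0],W[...,1],W[...,2]
# lowest gripper points by world x
m=(z>.11)&(z<.30)&(abs(y+.25)<.08)
for a in np.arange(.36,.64,.02):
    k=m&(abs(x-a)<.01)
    if k.sum()>3: print(round(a,2),np.percentile(z[k],[0,2,10]).round(3),k.sum())
# first picture: tips at TCP (.6,0,.2)
c=read_camera("wrist") if 0 else None
E
python3 - <<'E'
import sys; sys.path.insert(0,'.')
from h import *
im=cv2.imread("pics/side0.png")
c=dict(np.load("/tmp/side.npz"));R=c["rvec"];t=c["tvec"];K=np.array([[c["fx"],0,c["cx"]],[0,c["fy"],c["cy"]],[0,0,1]],float)
p=cv2.projectPoints(np.array([[.55,0,z] for z in(.189,.218)]+[[.65,0,z] for z in(.189,.218)]),R.astype(float),t.astype(float),K,None)[0]; print("start: finger tip px predicted stated/short",p.reshape(-1,2).round())
E
```

```text
258 [(208, [0.408, -0.294, 0.244]), (213, [0.412, -0.294, 0.244]), (218, [0.417, -0.293, 0.241]), (222, [0.42, -0.293, 0.241])]
262 [(208, [0.408, -0.294, 0.24]), (213, [0.412, -0.293, 0.238]), (218, [0.416, -0.293, 0.236]), (222, [0.42, -0.293, 0.235])]
270 [(208, [0.43, -0.071, 0.0]), (213, [0.412, -0.287, 0.222]), (218, [0.416, -0.292, 0.226]), (222, [0.42, -0.293, 0.226])]
276 [(208, [0.428, -0.085, 0.001]), (213, [0.412, -0.286, 0.213]), (218, [0.416, -0.293, 0.219]), (222, [0.419, -0.293, 0.219])]
282 [(208, [0.426, -0.098, 0.001]), (213, [0.434, -0.099, -0.001]), (218, [0.415, -0.293, 0.212]), (222, [0.419, -0.292, 0.21])]
286 [(208, [0.425, -0.105, -0.001]), (213, [0.433, -0.109, 0.001]), (218, [0.441, -0.109, -0.001]), (222, [0.447, -0.112, 0.0])]
0.4 [0.231 0.234 0.242] 694
0.42 [0.208 0.212 0.223] 1565
0.44 [0.218 0.22  0.223] 939
0.46 [0.203 0.213 0.224] 2548
0.48 [0.123 0.134 0.151] 2131
0.5 [0.123 0.128 0.145] 1808
0.52 [0.13  0.144 0.176] 985
0.54 [0.214 0.219 0.223] 554
0.56 [0.208 0.219 0.223] 1067
0.58 [0.208 0.21  0.215] 1128
start: finger tip px predicted stated/short [[266. 148.]
 [267. 132.]
 [320. 142.]
 [322. 127.]]
```

The body's lowest points are also 84 mm above the tips, as stated. So the whole tool stands about 28 mm higher than its reported z, and the start picture agrees. I'll use true z = reported + 0.028, reopen and go down again.

Emit:
{"op": "move_arm", "data": {"plan": [[0,0,0,0,0,0.4,60],[0,0,0,0,0,0.4,60],[0,0,0,0,0,0.4,60],[0,0,0,0,0,0.4,60],[0,0,0,0,0,0.4,60],[0,0,0,0,0,0.4,60],[0,0,0,0,0,0.5,60],[0,0,0,0,0,0.5,60],[0,0,0,0,0,0.4,60],[0,0,0,0,0,0,60]]}}

```text
t: 4.25
tool_pos: [0.4919, -0.2462, 0.0079]
orientation: [-2.065, -2.363, 0.001]
force: [-0.6, -1.2, -0.6]
opening: 0.0599
gripper_force: 0.0
```

```bash
cat > tips.py <<'E'
from h import *
s=read_state(); p=s["tool_pos"]; print(s["t"],p.round(4),s["force"].round(1) if hasattr(s["force"],"round") else s["force"],s["opening"])
c=read_camera("side"); np.savez("/tmp/side",**c); W=cloud(c); hsv=cv2.cvtColor(c["frame"],cv2.COLOR_RGB2HSV); x,y,z=W[...,0],W[...,1],W[...,2]
m=(hsv[...,1]<70)&(abs(x-p[0])<.06)&(abs(y-p[1]+.0)<.03)&(z>.008)&(z<p[2]+.09)
nl,L,S,cc=cv2.connectedComponentsWithStats(m.astype(np.uint8))
for i in range(1,nl):
    if S[i,4]>30: Q=W[L==i]; print(cc[i].round(),S[i,4],"zlow",np.percentile(Q[:,2],[0,2]).round(4),"x",np.percentile(Q[:,0],[2,98]).round(4),"y",np.percentile(Q[:,1],[2,98]).round(4))
E
python3 tips.py
```

```text
4.25 [ 0.4919 -0.2462  0.0079] [-0.6 -1.2 -0.6] 0.05988059572431099
[297. 300.] 33 zlow [0.0818 0.0823] x [0.5215 0.5246] y [-0.2452 -0.2334]
[300. 321.] 446 zlow [0.0245 0.0269] x [0.5216 0.5388] y [-0.2516 -0.2355]
[249. 345.] 252 zlow [0.0251 0.0276] x [0.4471 0.4623] y [-0.2618 -0.2472]
```

Emit:
{"op": "move_arm", "data": {"plan": [[0,0,0,0,0,0.15,60],[0,0,0,0,0,0.15,60],[0,0,0,0,0,0,10],[0,0,0,0,0,0,10],[0,0,0,0,0,0,10],[0,0,0,0,0,0,10],[0,0,0,0,0,0,10],[0,0,0,0,0,0,10],[0,0,0,0,0,0,10],[0,0,0,0,0,0,10]], "force": 50}}

```text
t: 5.3
tool_pos: [0.4933, -0.247, 0.0027]
orientation: [2.068, 2.365, 0.0]
force: [-0.2, 0.5, 0.8]
opening: 0.0173
gripper_force: 50.0
```

Emit:
{"op": "move_arm", "data": {"plan": [[0,0,0,0,0,-0.5,10],[0,0,0,0,0,-0.9,10],[0,0,0,0,0,-0.9,10],[0,0,0,-0.05,0.6,-0.8,10],[0,0,0,-0.05,0.8,0,10],[0,0,0,-0.05,0.9,0,10],[0,0,0,-0.05,0.9,0,10],[0,0,0,-0.05,0.8,0,10],[0,0,-0.3,-0.05,0.6,0,10],[0,0,-0.28,0,0,0,10]]}}

```text
t: 6.3
tool_pos: [0.6096, -0.2387, 0.0807]
orientation: [1.991, 2.429, 0.001]
force: [-0.2, -0.6, -0.7]
opening: 0.0178
gripper_force: 50.0
```

```bash
cat > scr.py <<'E'
from h import *
import sys
zlo=float(sys.argv[1])
s=read_state(); print(s["t"],s["tool_pos"].round(4),s["opening"],s["gripper_force"])
o,R=fr([.5625,-.0035],11.1)
for n in("side","scene","wrist"):
    c=read_camera(n); np.savez("/tmp/"+n,**c); save(c,n+"_%.2f"%s["t"]); W=cloud(c); hsv=cv2.cvtColor(c["frame"],cv2.COLOR_RGB2HSV); z=W[...,2]; T=(W[...,:2]-o)@R.T
    m=(hsv[...,0]>8)&(hsv[...,0]<28)&(hsv[...,1]>80)&(abs(T[...,0])<.06)&(abs(T[...,1])<.36)&(z>zlo)&(z<zlo+.05)
    nl,L,S,cc=cv2.connectedComponentsWithStats(m.astype(np.uint8))
    Q=np.c_[T,z][m]
    if len(Q)<80: print(n,"few"); continue
    print(n,len(Q),"rect",cv2.minAreaRect(Q[:,:2].astype(np.float32)))
    for yy in np.arange(Q[:,1].min()+.01,Q[:,1].max(),.03):
        q=Q[abs(Q[:,1]-yy)<.006]
        if len(q)>5: print("  y%.3f"%yy,"z",np.percentile(q[:,2],[5,50,95]).round(4),"x",q[:,0].min().round(4),q[:,0].max().round(4))
    for sgn in(-1,1):
        for y0 in (-.28,-.08):
            k=(abs(z-.059)<.003)&(abs(T[...,0]*sgn-.033)<.014)&(abs(T[...,1]-y0)<.03)&(hsv[...,1]<70)
            if k.sum()>20: print("  wall",sgn,y0,np.percentile(T[k][:,0],[3,50,97]).round(4))
E
python3 scr.py .07
```

```text
6.3 [ 0.6096 -0.2387  0.0807] 0.01777345309036898 49.9982088804245Traceback (most recent call last):
  File "scr.py", line 10, in <module>
    Q=np.c_[T,z][m]
      ~~~~~^^^^^
    res = self.concatenate(tuple(objs), axis=axis)
ValueError: all the input arrays must have same number of dimensions, but the array at index 0 has 3 dimension(s) and the array at index 1 has 2 dimension(s)
```

```bash
sed -i 's/np.c_\[T,z\]\[m\]/np.dstack([T,z])[m]/' scr.py; python3 scr.py .065; ls pics
```

```text
6.35 [ 0.6085 -0.2389  0.0804] 0.017897065450850687 49.998271465301514
side 2184 rect ((-0.0006562620401382446, -0.1914931684732437), (0.05180032551288605, 0.18978993594646454), 0.43679141998291016)
  y-0.276 z [0.0841 0.094  0.112 ] x -0.0259 0.0259
  y-0.246 z [0.0823 0.0922 0.1121] x -0.0254 0.0255
  y-0.216 z [0.0818 0.0915 0.1104] x -0.0256 -0.0047
  y-0.186 z [0.0807 0.0856 0.0914] x -0.0254 -0.0232
  y-0.156 z [0.0804 0.0855 0.091 ] x -0.0255 -0.0228
  y-0.126 z [0.0801 0.086  0.0913] x -0.0256 -0.0232
  wall -1 -0.28 [-0.0379 -0.0335 -0.0283]
  wall -1 -0.08 [-0.0381 -0.0339 -0.0286]
  wall 1 -0.28 [0.0276 0.0322 0.0371]
scene 1528 rect ((0.0009962338954210281, -0.18872736394405365), (0.051514916121959686, 0.19073578715324402), 0.08742708712816238)
  y-0.274 z [0.0816 0.0923 0.103 ] x -0.0228 0.026
  y-0.244 z [0.0829 0.0919 0.1124] x -0.023 0.0256
  y-0.214 z [0.0833 0.0973 0.1126] x -0.0226 0.0268
  y-0.184 z [0.082  0.094  0.1121] x -0.0239 0.0248
  y-0.154 z [0.0828 0.0952 0.1127] x -0.0237 0.0258
  y-0.124 z [0.0862 0.0949 0.1123] x -0.0234 0.0257
  y-0.094 z [0.0796 0.0
[... 163 characters left out ...]
 ((-0.0008860919624567032, -0.1980753093957901), (0.04961882531642914, 0.1726505011320114), 0.23337087035179138)
  y-0.274 z [0.1098 0.1111 0.1121] x -0.0093 0.0076
  y-0.244 z [0.1099 0.111  0.1121] x -0.0102 0.0076
  y-0.214 z [0.09   0.0915 0.1115] x -0.0256 0.0236
  y-0.184 z [0.0898 0.0914 0.1114] x -0.0257 0.0237
  y-0.154 z [0.0898 0.0915 0.1114] x -0.0258 0.0237
  y-0.124 z [0.0896 0.0912 0.1112] x -0.026 0.0236
  wall -1 -0.28 [-0.0381 -0.0361 -0.0332]
  wall -1 -0.08 [-0.0384 -0.0347 -0.0312]
  wall 1 -0.28 [0.0308 0.0343 0.0369]
  wall 1 -0.08 [0.0283 0.0327 0.037 ]
crop1.png
scene0.png
scene_6.35.png
side0.png
side2.png
side_6.30.png
side_6.35.png
w1.png
wrist2.png
wrist_6.35.png
```

The scraper is level and centred over the channel to within 1 mm, with its underside at 0.077. Lowering it onto the floor.

Emit:
{"op": "move_arm", "data": {"plan": [[0,0,0,0,0,0.25,10],[0,0,0,0,0,0.3,10],[0,0,0,0,0,0.2,10],[0,0,0,0,0,0.15,10],[0,0,0,0,0,0.1,10],[0,0,0,0,0,0.1,10],[0,0,0,0,0,0.1,10],[0,0,0,0,0,0.05,10],[0,0,0,0,0,0,10],[0,0,0,0,0,0,10]]}}

```text
t: 7.5
tool_pos: [0.6083, -0.2391, 0.049]
orientation: [1.995, 2.427, 0.0]
force: [0.5, 0.5, -1.9]
opening: 0.0172
gripper_force: 50.0
```

```bash
python3 scr.py .048; python3 -c "
from h import *
print(read_state()['force'])"
```

```text
7.5 [ 0.6083 -0.2391  0.049 ] 0.017231311354115906 49.997878074645996
side 1554 rect ((-0.0005417373031377792, -0.1924269199371338), (0.18841952085494995, 0.050293564796447754), 89.92877960205078)
  y-0.277 z [0.0578 0.0652 0.081 ] x -0.0258 0.0243
  y-0.247 z [0.0577 0.0617 0.0809] x -0.0256 0.0245
  y-0.217 z [0.0558 0.0605 0.0726] x -0.0252 -0.0078
  wall -1 -0.28 [-0.0379 -0.0336 -0.0283]
  wall -1 -0.08 [-0.0378 -0.0337 -0.0282]
  wall 1 -0.28 [0.028  0.0321 0.0378]
  wall 1 -0.08 [0.0281 0.032  0.0373]
scene 1373 rect ((0.0008708182722330093, -0.18893380463123322), (0.18939171731472015, 0.051869358867406845), 89.88429260253906)
  y-0.274 z [0.0566 0.0612 0.0749] x -0.0215 0.0266
  y-0.244 z [0.0563 0.062  0.083 ] x -0.022 0.0259
  y-0.214 z [0.0579 0.0661 0.0823] x -0.0251 0.0267
  y-0.184 z [0.0573 0.0647 0.0815] x -0.0248 0.0251
  y-0.154 z [0.0586 0.0664 0.0811] x -0.0246 0.0257
  y-0.124 z [0.0585 0.0648 0.0809] x -0.0233 0.0256
  wall -1 -0.08 [-0.0372 -0.0316 -0.027 ]
  wall 1 -0.28 [0.0282 0.0343 0.0391]
  wall 1 -0.08 [0.0287 0.0337 0.0384]
wrist 20524 rect ((-0.0003141835331916809, -0.19806838035583496), (0.17227739095687866, 0.049581073224544525), 89.9515609741211)
  y-0.274 z [0.0789 0.08   0.081 ] x -0.0085 0.0084
  y-0.244 z [0.0789 0.0799 0.0817] x -0.0094 0.0084
  y-0.214 z [0.0589 0.0605 0.0804] x -0.025 0.0245
  y-0.184 z [0.0587 0.0604 0.0803] x -0.0251 0.0244
  y-0.154 z [0.0586 0.0604 0.0803] x -0.025 0.0242
  y-0.124 z [0.0584 0.0601 0.0801] x -0.0249 0.0243
[ 0.10692743 -0.55804424 -2.27375779]
```

Emit:
{"op": "move_arm", "data": {"plan": [[0,0,0,0.1,0,0.04,10],[0,0,0,0.3,0,0,10],[0,0,0,0.4,0,0,10],[0,0,0,0.4,0,0,10],[0,0,0,0.4,0,0,10],[0,0,0,0.4,0,0,10],[0,0,0,0.4,0,0,10],[0,0,0,0.4,0,0,10],[0,0,0,0.4,0,0,10],[0,0,0,0.4,0,0,10]]}}

```text
t: 8.65
tool_pos: [0.5907, -0.1499, 0.0479]
orientation: [1.995, 2.427, 0.0]
force: [0.1, 0.2, -1.2]
opening: 0.0176
gripper_force: 50.0
```

Emit:
{"op": "move_arm", "data": {"plan": [[0,0,0,0.4,0,0,10],[0,0,0,0.4,0,0,10],[0,0,0,0.4,0,0,10],[0,0,0,0.4,0,0,10],[0,0,0,0.4,0,0,10],[0,0,0,0.4,0,0,10],[0,0,0,0.4,0,0,10],[0,0,0,0.4,0,0,10],[0,0,0,0.4,0,0,10],[0,0,0,0.3,0,0,10]]}}

```text
t: 9.65
tool_pos: [0.5717, -0.0542, 0.0478]
orientation: [-1.995, -2.427, -0.0]
force: [0.3, -1.3, -1.0]
opening: 0.0173
gripper_force: 50.0
```

```bash
python3 scr.py .048 | cut -c1-110; python3 -c "
from h import *
s=read_state(); print(s['force']); o,R=fr([.5625,-.0035],11.1); print(R@(s['tool_pos'][:2]-o))"
```

```text
9.65 [ 0.5717 -0.0542  0.0478] 0.01726349907055671 49.99802827835083
side 920 rect ((-0.006668958812952042, -0.04563462361693382), (0.06226877495646477, 0.10669143497943878), 1.05
  y-0.089 z [0.0575 0.0604 0.0793] x -0.0248 0.0252
  y-0.059 z [0.0576 0.0648 0.0798] x -0.0249 0.0238
  y-0.029 z [0.0566 0.0585 0.0599] x -0.0381 -0.0128
  y0.001 z [0.0569 0.0586 0.0606] x -0.025 -0.0074
  wall -1 -0.28 [-0.038  -0.0336 -0.0281]
  wall -1 -0.08 [-0.0379 -0.0336 -0.0284]
  wall 1 -0.28 [0.0278 0.032  0.0375]
  wall 1 -0.08 [0.0278 0.032  0.0371]
scene 1058 rect ((-0.0016205795109272003, 0.0009900331497192383), (0.05530691146850586, 0.1884191483259201), 0
  y-0.083 z [0.0566 0.0601 0.0781] x -0.0232 0.0262
  y-0.053 z [0.0772 0.0795 0.0813] x -0.0093 0.0229
  y0.007 z [0.0563 0.0588 0.0599] x -0.0228 0.0244
  y0.037 z [0.0577 0.0684 0.0804] x -0.0247 0.0257
  y0.067 z [0.0579 0.0608 0.0795] x -0.0281 0.0258
  wall -1 -0.28 [-0.0371 -0.0316 -0.0271]
  wall 1 -0.28 [0.0289 0.0342 0.0392]
  wall 1 -0.08 [0.0294 0.0347 0.0383]
wrist 8954 rect ((-0.0005837641656398773, -0.00950343906879425), (0.05007678642868996, 0.1721586287021637), 0.
  y-0.086 z [0.0777 0.0786 0.0794] x -0.0088 0.0075
  y-0.056 z [0.0776 0.0786 0.0815] x -0.0097 0.0081
  y0.034 z [0.0577 0.0772 0.0794] x -0.0256 0.0241
  y0.064 z [0.0575 0.0594 0.0793] x -0.0258 0.0243
  wall -1 -0.08 [-0.038  -0.0335 -0.029 ]
  wall 1 -0.08 [0.0276 0.0324 0.0371]
[ 0.72214172  0.08717887 -1.43392282]
[-0.00071747 -0.05181626]
```

The scraper's centre is at about y -0.001, nose 95 mm, with the fingers 22 mm short of the bar. Release, lift over the bar and re-grip on the far side.

Emit:
{"op": "move_arm", "data": {"plan": [[0,0,0,0,0,0,42],[0,0,0,0,0,0,42],[0,0,0,0,0,0,42],[0,0,0,0,0,0,42],[0,0,0,0,0,-0.3,42],[0,0,0,0,0,-0.5,42],[0,0,0,0,0,-0.5,42],[0,0,0,0,0,-0.5,42],[0,0,0,0,0,-0.5,42],[0,0,0,0,0,-0.5,42]]}}

```text
t: 10.8
tool_pos: [0.5722, -0.0552, 0.1194]
orientation: [1.994, 2.426, 0.001]
force: [0.0, 0.8, 0.0]
opening: 0.042
gripper_force: 0.0
```

Emit:
{"op": "move_arm", "data": {"plan": [[0,0,0,0,0,-0.2,42],[0,0,0,0.3,0,0,42],[0,0,0,0.5,0,0,42],[0,0,0,0.6,0,0,42],[0,0,0,0.7,0,0,42],[0,0,0,0.7,0,0,42],[0,0,0,0.6,0,0,42],[0,0,0,0.5,0,0,42],[0,0,0,0.4,0,0,42],[0,0,0,0,0,0,42]]}}

```text
t: 11.8
tool_pos: [0.5508, 0.0517, 0.1228]
orientation: [-1.993, -2.428, -0.0]
force: [0.1, -0.2, -0.3]
opening: 0.0423
gripper_force: 0.0
```

```bash
python3 scr.py .048 | cut -c1-110; python3 -c "
from h import *
s=read_state(); print(s['force']); o,R=fr([.5625,-.0035],11.1); print(R@(s['tool_pos'][:2]-o))"; cp pics/wrist_11*.png pics/v.png; ls pics|tail -5
```

```text
11.8 [0.5508 0.0517 0.1228] 0.04226567942326674 0.0
side 1150 rect ((-0.006891366094350815, -0.04622436314821243), (0.06338122487068176, 0.10695187002420425), 0.8
  y-0.090 z [0.0576 0.0604 0.0793] x -0.0254 0.0255
  y-0.060 z [0.0577 0.066  0.0792] x -0.0254 0.0237
  y-0.030 z [0.0579 0.0689 0.0798] x -0.0388 0.0244
  y0.000 z [0.0558 0.0587 0.0605] x -0.0252 0.0229
  wall -1 -0.28 [-0.0381 -0.0335 -0.0285]
  wall -1 -0.08 [-0.0379 -0.0337 -0.0284]
  wall 1 -0.28 [0.0279 0.0321 0.0381]
  wall 1 -0.08 [0.0277 0.0316 0.0374]
scene 1224 rect ((-9.125098586082458e-06, -0.005656488239765167), (0.20191797614097595, 0.05408621206879616), 
  y-0.096 z [0.0574 0.0622 0.0795] x -0.0245 0.0248
  y-0.066 z [0.0586 0.0762 0.0806] x -0.0256 0.0248
  y0.024 z [0.0566 0.0609 0.0797] x -0.0245 0.0251
  y0.054 z [0.0578 0.0685 0.0801] x -0.0256 0.025
  y0.084 z [0.057  0.0593 0.0611] x -0.0244 0.0255
  wall -1 -0.28 [-0.0367 -0.0317 -0.0271]
  wall -1 -0.08 [-0.0324 -0.0293 -0.0274]
  wall 1 -0.28 [0.0297 0.0346 0.0385]
  wall 1 -0.08 [0.028  0.0337 0.0385]
wrist 5164 rect ((-0.0006243884563446045, 0.007838889956474304), (0.17065072059631348, 0.04944014549255371), 8
  y-0.067 z [0.0575 0.0585 0.0596] x -0.0249 0.0238
  y0.023 z [0.0576 0.0587 0.0788] x -0.0252 0.0236
  y0.053 z [0.0575 0.0592 0.0792] x -0.0253 0.0238
  y0.083 z [0.0574 0.0585 0.0596] x -0.0248 0.0239
  wall -1 -0.08 [-0.0378 -0.0329 -0.0232]
  wall 1 -0.08 [0.0276 0.0319 0.0367]
[-0.30639457 -0.11072762  0.46279575]
[-0.00075703  0.05466433]
wrist2.png
wrist_11.80.png
wrist_6.35.png
wrist_7.50.png
wrist_9.65.png
```

View pics/v.png

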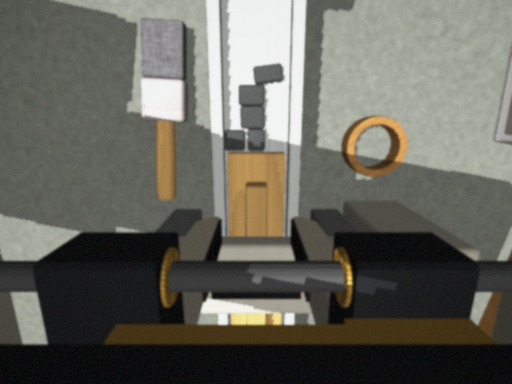

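The wrist view shows all five chips bunched ahead of the nose (nose at 255,153; chips 235–270, 72–140). The brush and ring have not moved. Lowering to grip the rib's front end.

Emit:
{"op": "move_arm", "data": {"plan": [[0,0,0,0,0,0.5,42],[0,0,0,0,0,0.6,42],[0,0,0,0,0,0.6,42],[0,0,0,0,0,0.5,42],[0,0,0,0,0,0.4,42],[0,0,0,0,0,0.2,42],[0,0,0,0,0,0.15,42],[0,0,0,0,0,0,42],[0,0,0,0,0,0,10],[0,0,0,0,0,0,10]], "force": 40}}

```text
t: 12.95
tool_pos: [0.5517, 0.0504, 0.0498]
orientation: [1.994, 2.426, 0.001]
force: [0.4, 0.7, -0.2]
opening: 0.0304
gripper_force: 0.0
```

Emit:
{"op": "move_arm", "data": {"plan": [[0,0,0,0,0,0,10],[0,0,0,0,0,0,10],[0,0,0,0,0,0,10],[0,0,0,0,0,0,10],[0,0,0,0,0,0,10],[0,0,0,0.1,0,0,10],[0,0,0,0.2,0,0,10],[0,0,0,0.3,0,0,10],[0,0,0,0.3,0,0,10],[0,0,0,0.3,0,0,10]]}}

```text
t: 13.95
tool_pos: [0.5457, 0.0799, 0.0496]
orientation: [1.994, 2.426, 0.0]
force: [0.2, -4.3, 5.7]
opening: 0.0175
gripper_force: 40.0
```

Emit:
{"op": "move_arm", "data": {"plan": [[0,0,0,0.3,0,0,10],[0,0,0,0.3,0,0,10],[0,0,0,0.3,0,0,10],[0,0,0,0.3,0,0,10],[0,0,0,0.3,0,0,10],[0,0,0,0.3,0,0,10],[0,0,0,0.3,0,0,10],[0,0,0,0.3,0,0,10],[0,0,0,0.3,0,0,10],[0,0,0,0.3,0,0,10]]}}

```text
t: 14.95
tool_pos: [0.5311, 0.1535, 0.0496]
orientation: [1.994, 2.426, 0.0]
force: [1.0, -5.0, 5.8]
opening: 0.0177
gripper_force: 40.0
```

```bash
python3 scr.py .048 | grep -v wall| cut -c1-110; python3 -c "
from h import *
s=read_state(); print(s['force']); o,R=fr([.5625,-.0035],11.1); print(R@(s['tool_pos'][:2]-o))"; cp pics/wrist_1[45]*.png pics/v2.png
```

```text
14.95 [0.5311 0.1535 0.0496] 0.017670212438365734 40.0009560585022
side 584 rect ((-0.00024149753153324127, 0.08964494615793228), (0.0493953675031662, 0.23977802693843842), 0.03
  y0.010 z [0.0486 0.0527 0.0562] x -0.0248 0.0245
  y0.070 z [0.0776 0.0789 0.0794] x -0.0089 0.0072
  y0.100 z [0.058  0.069  0.0792] x -0.0243 0.0243
  y0.130 z [0.0577 0.0662 0.079 ] x -0.0248 0.0078
  y0.160 z [0.0573 0.0594 0.0794] x -0.0244 0.0244
  y0.190 z [0.0567 0.0591 0.0599] x -0.0246 -0.0111
scene 957 rect ((-0.0009585227817296982, 0.10461337864398956), (0.1899050772190094, 0.055452536791563034), 89.
  y0.019 z [0.0569 0.06   0.0774] x -0.0252 0.0257
  y0.049 z [0.0579 0.0702 0.0803] x -0.0076 0.0252
  y0.169 z [0.0575 0.061  0.0797] x -0.0255 0.0259
  y0.199 z [0.0503 0.0582 0.0605] x -0.0276 0.0247
wrist 6361 rect ((-0.0006085410714149475, 0.14348304271697998), (0.04970860108733177, 0.11161314696073532), 0.
  y0.098 z [0.0576 0.0585 0.0595] x -0.0184 0.0173
  y0.128 z [0.0775 0.0785 0.0794] x -0.0094 0.0083
  y0.158 z [0.0776 0.0785 0.0822] x -0.0096 0.0082
  y0.188 z [0.0575 0.0586 0.0595] x -0.0253 0.0242
[0.19572785 0.77791376 4.64623554]
[-0.00062848  0.16120188]
```

View pics/v2.png

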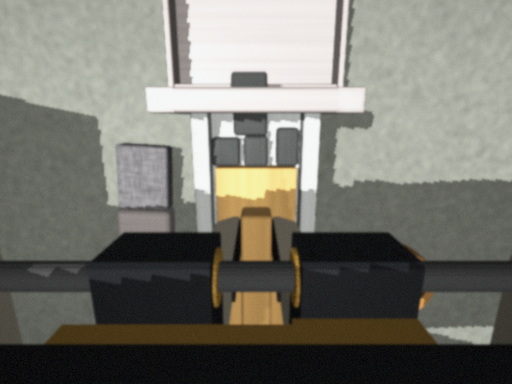

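The scraper's centre is at y ≈ 104 mm. All five chips are ahead of the nose, one already going out under the gate (250,85). 56 mm to go, so slower now.

Emit:
{"op": "move_arm", "data": {"plan": [[0,0,0,0.2,0,0,10],[0,0,0,0.22,0,0,10],[0,0,0,0.22,0,0,10],[0,0,0,0.22,0,0,10],[0,0,0,0.22,0,0,10],[0,0,0,0.22,0,0,10],[0,0,0,0.22,0,0,10],[0,0,0,0.22,0,0,10],[0,0,0,0.2,0,0,10],[0,0,0,0.1,0,0,10]]}}

```text
t: 16.1
tool_pos: [0.5211, 0.2037, 0.0495]
orientation: [1.994, 2.426, 0.0]
force: [0.9, -5.5, 5.2]
opening: 0.0174
gripper_force: 40.0
```

Emit:
{"op": "move_arm", "data": {"plan": [[0,0,0,0.04,0,0,10],[0,0,0,0.04,0,0,10],[0,0,0,0.02,0,0,10],[0,0,0,0.0,0,0,10],[0,0,0,0.0,0,0,10],[0,0,0,0,0,0,10],[0,0,0,0,0,0,10],[0,0,0,0,0,0,10],[0,0,0,0,0,0,10],[0,0,0,0,0,0,10]]}}

```text
t: 17.1
tool_pos: [0.5207, 0.2059, 0.0496]
orientation: [1.994, 2.426, 0.0]
force: [0.6, -4.3, 6.8]
opening: 0.0175
gripper_force: 40.0
```

```bash
python3 scr.py .048 | grep -v wall| cut -c1-110; python3 -c "
from h import *
s=read_state(); print(s['force']); o,R=fr([.5625,-.0035],11.1); print(R@(s['tool_pos'][:2]-o))"
```

```text
17.1 [0.5207 0.2059 0.0496] 0.017459699107715766 40.00105261802673
side 760 rect ((-0.00032411329448223114, 0.15784592926502228), (0.051212575286626816, 0.18049496412277222), 1.
  y0.077 z [0.075  0.0786 0.0797] x -0.0104 0.0076
  y0.107 z [0.0574 0.067  0.0793] x -0.0248 0.0242
  y0.137 z [0.0575 0.0687 0.0794] x -0.0244 0.0077
  y0.167 z [0.0579 0.0669 0.0796] x -0.0247 0.0243
  y0.197 z [0.0569 0.0688 0.0797] x -0.0246 0.0075
  y0.227 z [0.0582 0.0592 0.0779] x -0.0274 0.0055
scene 943 rect ((0.000784069299697876, 0.15646782517433167), (0.050768010318279266, 0.1891678273677826), 0.019
  y0.072 z [0.0575 0.0666 0.0803] x -0.0246 0.0252
  y0.102 z [0.057  0.0659 0.0803] x -0.0239 0.0253
  y0.132 z [0.0558 0.0585 0.0604] x 0.0181 0.0254
  y0.222 z [0.0576 0.0767 0.0808] x -0.0234 0.0246
wrist 4561 rect ((-0.0006105955690145493, 0.1960289180278778), (0.049843497574329376, 0.1112920492887497), 0.2
  y0.150 z [0.0577 0.0585 0.0595] x -0.0185 0.0172
  y0.180 z [0.0774 0.0786 0.0796] x -0.0096 0.0082
  y0.210 z [0.0775 0.0786 0.0826] x -0.0096 0.008
  y0.240 z [0.0576 0.0586 0.0708] x -0.0253 0.024
[ 1.87650013 -4.48120178  6.57170796]
[-0.00073544  0.21351577]
```

Emit:
{"op": "move_arm", "data": {"plan": [[0,0,0,0.04,0,0,10],[0,0,0,0.04,0,0,10],[0,0,0,0.02,0,0,10],[0,0,0,0.0,0,0,10],[0,0,0,0.0,0,0,10],[0,0,0,0,0,0,10],[0,0,0,0,0,0,10],[0,0,0,0,0,0,10],[0,0,0,0,0,0,10],[0,0,0,0,0,0,10]]}}

```text
t: 18.25
tool_pos: [0.5202, 0.2083, 0.0495]
orientation: [1.994, 2.426, 0.0]
force: [0.7, -4.8, 6.7]
opening: 0.0174
gripper_force: 40.0
```

Emit:
{"op": "move_arm", "data": {"plan": [[0,0,0,0.02,0,0,10],[0,0,0,0.02,0,0,10],[0,0,0,0.02,0,0,10],[0,0,0,0.0,0,0,10],[0,0,0,0.0,0,0,10],[0,0,0,0,0,0,10],[0,0,0,0,0,0,10],[0,0,0,0,0,0,10],[0,0,0,0,0,0,10],[0,0,0,0,0,0,10]]}}

```text
t: 19.25
tool_pos: [0.5199, 0.2097, 0.0496]
orientation: [1.994, 2.426, 0.0]
force: [0.2, -4.6, 5.7]
opening: 0.0174
gripper_force: 40.0
```

Emit:
{"op": "move_arm", "data": {"plan": [[0,0,0,0.02,0,0,10],[0,0,0,0.02,0,0,10],[0,0,0,0.02,0,0,10],[0,0,0,0.0,0,0,10],[0,0,0,0.0,0,0,10],[0,0,0,0,0,0,10],[0,0,0,0,0,0,10],[0,0,0,0,0,0,10],[0,0,0,0,0,0,10],[0,0,0,0,0,0,10]]}}

```text
t: 20.25
tool_pos: [0.52, 0.2097, 0.0496]
orientation: [1.994, 2.425, -0.002]
force: [1.2, -11.1, 7.9]
opening: 0.0176
gripper_force: 40.0
```

Contact: y stopped advancing and the force rose to 11 N. A little more to make it firm.

Emit:
{"op": "move_arm", "data": {"plan": [[0,0,0,0.02,0,0,10],[0,0,0,0.02,0,0,10],[0,0,0,0,0,0,10],[0,0,0,0,0,0,10],[0,0,0,0,0,0,10],[0,0,0,0,0,0,10],[0,0,0,0,0,0,10],[0,0,0,0,0,0,10],[0,0,0,0,0,0,10],[0,0,0,0,0,0,10]]}}

```text
t: 21.25
tool_pos: [0.5199, 0.2098, 0.0495]
orientation: [1.993, 2.424, -0.004]
force: [2.8, -15.4, 8.3]
opening: 0.0173
gripper_force: 40.0
```

Run:
```python
from h import *
c=read_camera("scene"); save(c,"s_a"); cr=c["frame"][160:310,230:400]; cv2.imwrite("pics/s_ac.png",cv2.resize(cr[:,:,::-1],None,fx=4,fy=4)[:600])
print(read_state()["force"])
```

```text
[  2.90902696 -15.68646426   7.71765705]
```

View pics/s_ac.png

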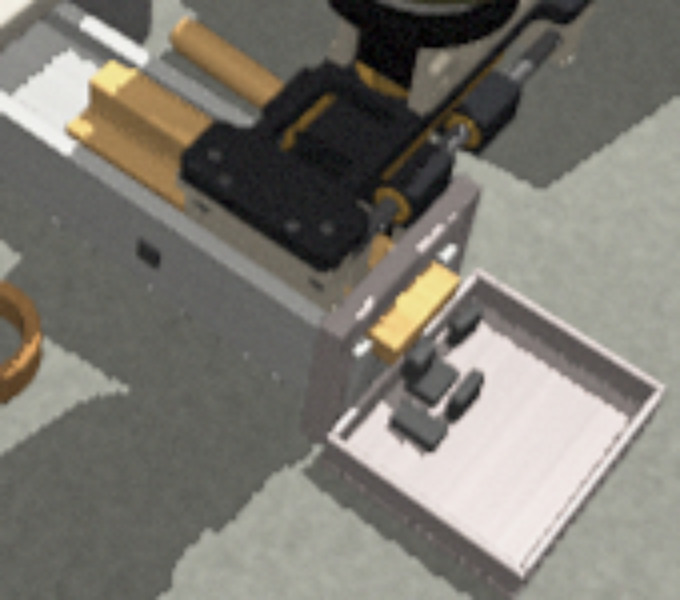

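The crop shows five chips in the tray (420–465, 325–425) and the nose through under the gate. The push is about 15 N. Release and go straight up.

Emit:
{"op": "move_arm", "data": {"plan": [[0,0,0,0,0,0,42],[0,0,0,0,0,0,42],[0,0,0,0,0,0,42],[0,0,0,0,0,0,42],[0,0,0,0,0,-0.3,42],[0,0,0,0,0,-0.6,42],[0,0,0,0,0,-0.8,42],[0,0,0,0,0,-0.8,42],[0,0,0,0,0,-0.8,42],[0,0,0,0,0,-0.6,42]]}}

```text
t: 22.3
tool_pos: [0.5201, 0.2126, 0.1497]
orientation: [1.994, 2.426, 0.004]
force: [0.5, -0.0, 0.4]
opening: 0.0421
gripper_force: 0.0
```

```bash
python3 scr.py .048 | grep -v wall| cut -c1-110; cp pics/wrist_22*.png pics/v3.png
```

```text
22.3 [0.5201 0.2126 0.1497] 0.04207894271325542 0.0
side 804 rect ((-0.0013395193964242935, 0.1581517457962036), (0.051643259823322296, 0.17877572774887085), 0.12
  y0.079 z [0.0735 0.0786 0.0796] x -0.0091 0.0072
  y0.109 z [0.0574 0.064  0.0791] x -0.0251 0.0244
  y0.139 z [0.0577 0.0666 0.0797] x -0.0253 0.0072
  y0.169 z [0.0574 0.0643 0.0794] x -0.025 0.0239
  y0.199 z [0.0575 0.069  0.0796] x -0.0247 0.0079
  y0.229 z [0.0579 0.0635 0.0788] x -0.0273 0.0243
scene 2201 rect ((-0.0013208016753196716, 0.1602204442024231), (0.18939930200576782, 0.05547341704368591), 89.
  y0.076 z [0.0581 0.0657 0.0803] x -0.0241 0.026
  y0.106 z [0.0578 0.0648 0.0805] x -0.0251 0.0255
  y0.136 z [0.0575 0.0664 0.0808] x -0.0241 0.025
  y0.166 z [0.0577 0.0662 0.0804] x -0.0245 0.0253
  y0.196 z [0.0575 0.0666 0.0801] x -0.0289 0.0257
  y0.226 z [0.0587 0.0787 0.0858] x -0.0237 0.0268
wrist 5730 rect ((-0.000738067552447319, 0.16064409911632538), (0.04993090778589249, 0.18988141417503357), 0.0
  y0.076 z [0.0575 0.0586 0.0596] x -0.0253 0.0233
  y0.106 z [0.0578 0.0776 0.0793] x -0.0247 0.024
  y0.166 z [0.0576 0.0591 0.079 ] x -0.0246 0.0239
  y0.196 z [0.0577 0.0592 0.0792] x -0.025 0.0232
  y0.226 z [0.0577 0.0777 0.0795] x -0.0254 0.0237
```

View pics/v3.png

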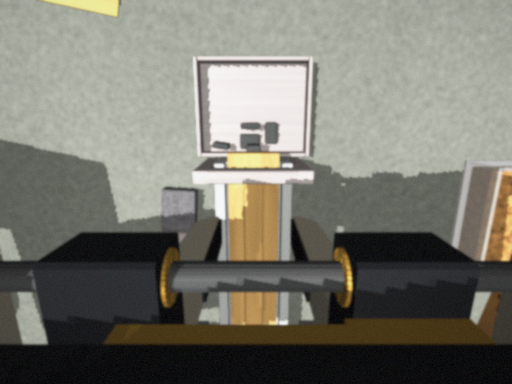

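The wrist view shows five chips in the tray (220–275, 122–148) and the scraper's rib against the gate, with its centre at y ≈ 160 mm. The gripper is clear, so I'm handing in.

```bash
python3 -c "
from plant import close_job; print(close_job())"
```

```text
the job is handed in; nothing more can be done
None
```

The scraper swept all five chips into the tray and was left with its rib against the gate (pushed up at about 15 N, then released), and I handed the job in at about 22 s; the result of the judging was not shown.

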